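Load the cell changer and crank it to the mark

TASK

Put every right-size (28 mm) sample cartridge into a bay of the cell changer, any bay, pushing each fully home past its sprung ball until it clicks and is held; put the narrow and the wide look-alike in the blue tray. Once all the right-size cartridges are home, crank the handwheel until the carriage's white index stands at the red rider's line. Leave the other things on the bench alone.

Things in the scene. Friction and masses are not known exactly. Their poses are not given: they have to be found in the camera images.
- cell_1: square sample cartridge, white with orange band and cap, 28 mm wide both ways, 76 mm tall, upright; origin at the centre of its underside, z up. Right size; two to four of these are present. Foot tapers in 3 mm a side over the lowest 4 mm; locking groove 3.5 mm deep all round, 10 to 20 mm up; flat sides from 20 to 68 mm, then a cap 3 mm narrower a side. About 70 g, most in the foot.
- cell_2: square sample cartridge, white with orange band and cap, 28 mm wide both ways, 76 mm tall, upright; origin at the centre of its underside, z up. Right size; two to four of these are present. Foot tapers in 3 mm a side over the lowest 4 mm; locking groove 3.5 mm deep all round, 10 to 20 mm up; flat sides from 20 to 68 mm, then a cap 3 mm narrower a side. About 70 g, most in the foot.
- cell_3: square sample cartridge, white with orange band and cap, 28 mm wide both ways, 76 mm tall, upright; origin at the centre of its underside, z up. Right size; two to four of these are present. Foot tapers in 3 mm a side over the lowest 4 mm; locking groove 3.5 mm deep all round, 10 to 20 mm up; flat sides from 20 to 68 mm, then a cap 3 mm narrower a side. About 70 g, most in the foot.
- cell_4: square sample cartridge, white with orange band and cap, 28 mm wide both ways, 76 mm tall, upright; origin at the centre of its underside, z up. Right size; two to four of these are present. Foot tapers in 3 mm a side over the lowest 4 mm; locking groove 3.5 mm deep all round, 10 to 20 mm up; flat sides from 20 to 68 mm, then a cap 3 mm narrower a side. About 70 g, most in the foot.
- cell_narrow: square sample cartridge, white with orange band and cap, 21 mm wide both ways, 76 mm tall, upright; origin at the centre of its underside, z up. Look-alike of the wrong size: too slack for the bays, never held by the ball. Foot tapers in 3 mm a side over the lowest 4 mm; locking groove 3.5 mm deep all round, 10 to 20 mm up; flat sides from 20 to 68 mm, then a cap 3 mm narrower a side. About 70 g, most in the foot.
- cell_wide: square sample cartridge, white with orange band and cap, 35 mm wide both ways, 76 mm tall, upright; origin at the centre of its underside, z up. Look-alike of the wrong size: too wide for the bays. Foot tapers in 3 mm a side over the lowest 4 mm; locking groove 3.5 mm deep all round, 10 to 20 mm up; flat sides from 20 to 68 mm, then a cap 3 mm narrower a side. About 70 g, most in the foot.
- changer: cell changer, fixed: grey base 84 mm deep (x), 240 mm long (y); 50 mm high gearbox from y = 120 to 210 mm; silver scale bar with 5 mm divisions along its -x side, top 20 mm above the bench. Origin at the underside, midway along the slide; y runs along the slide towards the handwheel. The slide carries an aluminium carriage with four bays.
- bay_1 (a point): centre of the floor of a carriage bay (axes as changer): a well 31 (x) by 32 (y) mm, 32 mm deep, floor 28 mm above the bench, neighbours 46 mm apart in y. A sprung ball (radius 6) stands 5 mm out of its +x wall, 15 mm above the floor: a cartridge let go stops on it; pushed with 5 to 15 N it clicks past it home to the floor, pressed up to 2 mm to -x.
- bay_2 (a point): centre of the floor of a carriage bay (axes as changer): a well 31 (x) by 32 (y) mm, 32 mm deep, floor 28 mm above the bench, neighbours 46 mm apart in y. A sprung ball (radius 6) stands 5 mm out of its +x wall, 15 mm above the floor: a cartridge let go stops on it; pushed with 5 to 15 N it clicks past it home to the floor, pressed up to 2 mm to -x.
- bay_3 (a point): centre of the floor of a carriage bay (axes as changer): a well 31 (x) by 32 (y) mm, 32 mm deep, floor 28 mm above the bench, neighbours 46 mm apart in y. A sprung ball (radius 6) stands 5 mm out of its +x wall, 15 mm above the floor: a cartridge let go stops on it; pushed with 5 to 15 N it clicks past it home to the floor, pressed up to 2 mm to -x.
- bay_4 (a point): centre of the floor of a carriage bay (axes as changer): a well 31 (x) by 32 (y) mm, 32 mm deep, floor 28 mm above the bench, neighbours 46 mm apart in y. A sprung ball (radius 6) stands 5 mm out of its +x wall, 15 mm above the floor: a cartridge let go stops on it; pushed with 5 to 15 N it clicks past it home to the floor, pressed up to 2 mm to -x.
- index (a point): white tip of the index finger on the front of the carriage, beside the scale bar; moves with the carriage
- rider: red rider with a white line, clamped on the scale bar; origin on the line at the top of the bar, axes as the changer. The target: the index tip must stand level with it along the changer's y. It lies always to the +y side of the index at the start, 15 to 45 mm off.
- carriage (a joint): position of the carriage along the changer's +y, 0 to 0.046 m; moves 12 mm per turn of the handwheel
- handwheel (a joint): turning angle of the black handwheel (84 mm diameter) on the gearbox, upright axis; growing = anticlockwise seen from above = carriage moves along the changer's +y. Range 0 to 24 rad, hard stops at the carriage's ends. It turns easily (1 to 2 N at the knob) and stays where it is left.
- wheel_axis (a point): centre of the top of the handwheel, on its axis, 71 mm above the bench
- knob (a point): grip point of the handwheel's upright steel knob: 17 mm diameter, 46 mm tall, standing 33 mm off the axis; this point is 28 mm above the wheel's top face and 18 mm below the knob's top. The knob spins freely on its pin, so it can be gripped from above and carried round the axis without turning the gripper.
- tray: shallow blue tray, 130 (x) x 100 (y) mm outside, walls 4 mm thick and 18 mm high, floor 4 mm above the bench; origin at the centre of its underside. It stays put.
- stopper_1: red rubber stopper, 28 mm; bystander
- timer: white bench timer lying flat, 66 x 62 x 19 mm; bystander
Mind the look-alikes: they are no part of the job. Leave any pink or purple look-alike of the cell_4 alone. What is shaped like the cell_narrow but brown is not meant.

How it is judged:
On the way, in this order (a step that is already met when the one before it is completed fails the run):
1. every right-size cartridge is clicked home in a bay (x of cell_1 in the frame of changer between -0.004 and 0.004 m and y of cell_1 in the frame of changer between -0.1 and 0.1 m and z of cell_1 in the frame of changer between 0.024 and 0.0305 m and angle between each of cell_1, cell_2, cell_3, cell_4's own z axis and vertical below 0.1 rad and x of cell_2 in the frame of changer between -0.004 and 0.004 m and y of cell_2 in the frame of changer between -0.1 and 0.1 m and z of cell_2 in the frame of changer between 0.024 and 0.0305 m and x of cell_3 in the frame of changer between -0.004 and 0.004 m and y of cell_3 in the frame of changer between -0.1 and 0.1 m and z of cell_3 in the frame of changer between 0.024 and 0.0305 m and x of cell_4 in the frame of changer between -0.004 and 0.004 m and y of cell_4 in the frame of changer between -0.1 and 0.1 m and z of cell_4 in the frame of changer between 0.024 and 0.0305 m), for 0.2 s.
2. the carriage's index stands at the rider's line (y of index in the frame of rider between -0.0025 and 0.0025 m), for 0.2 s.
At the end, for the whole second after the job is handed in: Every right-size cartridge stands upright on the floor of a bay (underside 24 to 30.5 mm above the bench, within 4 mm of the bays' centre line); the index is within 2.5 mm of the rider's line; the narrow and wide ones are in the tray, undersides below 25 mm; all are at rest (all of step 1 and all of step 2 and x of cell_narrow in the frame of tray between -0.062 and 0.062 m and y of cell_narrow in the frame of tray between -0.047 and 0.047 m and z of cell_narrow in the frame of tray between 0 and 0.025 m and x of cell_wide in the frame of tray between -0.062 and 0.062 m and y of cell_wide in the frame of tray between -0.047 and 0.047 m and z of cell_wide in the frame of tray between 0 and 0.025 m and linear speed of each of cell_1, cell_2, cell_3, cell_4, cell_narrow, cell_wide below 0.02 m/s); the robot touches nothing.
It fails at once if the red stopper was disturbed (moved more than 30 mm) (distance of stopper_1 from where it was at the start of the episode above 0.03 m).
It fails at once if the timer was disturbed (moved more than 30 mm) (distance of timer from where it was at the start of the episode above 0.03 m).
Of cell_1, cell_2, cell_3, cell_4 only 2 to 4 are there at a start; the rules pass over those that are not, and their reading is None.
At some moment in a run one of cell_1, cell_2, cell_3, cell_4, cell_wide may be knocked a few centimetres aside while the robot is not near it.
It also fails if it takes over 210 s, if anything falls off the work surface, if the arm or the gripper's body presses on something with over 40 N, if the wrist force passes 120 N, or if a joint passes its speed limit or range.

ROBOT

A 6-joint arm with a two-finger parallel gripper is mounted at the origin on a cart in front of the work surface, level with it; the furniture and walls round the work are solid. World frame = base frame: x ahead of the robot, y to its left, z up, the work surface at z = 0. Lengths are in m, angles in rad, forces in N, time in s.
With the tool pointing down it reaches from about 0.35 to 0.975 m from the base axis. Payload 4.9 kg.
Tool frame: the origin (TCP) lies midway between the tips of the shut fingers; the grasp point (between the pads) lies 19 mm behind it; z points along the fingers, y is the direction in which the jaws open and shut (so a half turn about z gives the same grasp; the last joint's range is limited). The gripper opens to 85 mm and grips with 20 to 120 N. Pads are 22 mm wide; open, the fingers measure 114 mm over their backs; the gripper's body (76 mm by 85 mm) begins 54 mm behind the grasp point. The pads swing forward as they close: fully open they stand 13 mm farther back than shut.
Start: joints at [-1.29, 0.053, 1.613, -0, 1.476, -0.119], TCP at [0.243, -0.576, 0.231] pointing down, gripper open.
Joint ranges: [-3.01, 3.01], [-1.01, 2.22], [0.06, 2.58], [-1.02, 4.17], [0.09, 2.62], [-3.14, 3.14]. Speed limits (rad/s): [2.57, 2.57, 3.14, 3.14, 3.14, 3.14].

INTERFACE

Orientations are given as a rotation vector (axis times angle).
In Python, from station import ctrl gives the robot as it stands.
- The arm moves only by the shell command python3 -m jog 'ROWS' [FORCE]. ROWS is JSON, one flat list of numbers, 7 for each row, row after row: the opening, from 0 (shut) to 1 (fully open), then the shift along the tool's x, y, z in m, then the turn, a rotation vector about the tool's x, y, z in degrees. A call has 1 to 10 rows; each row shifts and turns the commanded pose from where the row before left it, along the tool's axes as they then stand; what a row does not reach is not made up. A row lasts 1/8 s, in which the tool goes at most 62.5 mm and 10.7 degrees, less where a joint would pass 70% of its speed; a pose out of reach is approached as far as the arm can. A call with a gripper value outside its range is refused whole. The fingers move at their own pace and stop on an object; FORCE is the grip in N (left out, the last holds). Time passes only in rows, so rows that do not move let the fingers close. It gives the time, the measured TCP pose, the force and the opening at its end, in the units of the state.
- ctrl.get_obs(): the state, without advancing time (a new reading comes with each control period).
- ctrl.get_image(name): name is "scene" or "top" or "wrist"; returns a dict with "image" (480x640x3 uint8, blue, green, red), "camera_matrix" (3x3 intrinsics, pixels), "dist_coeffs" ([k1, k2, p1, p2, k3] as OpenCV has them; the pictures are not rectified), "rvec" (rotation vector, rad) and "tvec" (3), from world to camera coordinates, as OpenCV has them; the wrist camera has in their place "mount" (4x4, takes a point from camera to tool coordinates, whose origin is the TCP and whose axes are the flange's). Camera axes: x right, y down, z forward; pixel columns grow to the right and rows downward; lengths in m; the calibration is good to about 2 mm. A picture is of the moment at which its call begins: read the wrist's pose just before it. There is no depth.
- ctrl.finish_job(): hands the job in, once; it reports no verdict.
Trained networks look in a picture, given as the dict that the camera call returned (one of the last four; its "shot" number tells which), for a name from the list of things; names that differ only in an ending like _2 or _b are one class to them, and where a whole thing is asked for, a point or a joint stands for the part that bears it (a point fixed in the world has none). Each returns a list of dicts, best first, with "p" (0 to 1); they miss things now and then, are a little off and sometimes report something else, mostly with a low value. They report only what shows in the picture. A call takes as long as a camera call. They do not tell look-alikes from the thing itself.
- ctrl.boxes_of(target, picture): "box" ([centre column, centre row, width, height] in pixels, round what is visible of it).
The state is a dict: "t": time; "q": joint angles; "dq": joint speeds; "effort": joint torques, N m; "tool_pos": TCP position; "tool_rot": TCP orientation; "contact_force": force on the tool from outside, world axes, zero at the start; "wrist_torque": the same for the moment, N m; "opening": finger opening in m.
Only numpy, scipy, OpenCV 4.12 (cv2) and the standard library are available. Lean on these libraries where they do the work, as an engineer would, in place of code of your own. Each camera call takes 0.05 s, during which the arm holds its last target. There are 200 camera calls.

## Working session

There is one attempt and no reset: what is moved stays moved. The work goes in short steps, Python scripts to look and compute and a shell command to move; the robot and the scene stay as the last step left them, time stands still between calls to the robot, and variables do not carry over. Pictures are saved under pics/ and viewed, about 12 in all and at most 16, crops included, and the job is handed in when it is done.

```bash
mkdir -p pics; ls
cat > h.py <<'E'
import numpy as np, cv2
from station import ctrl
from scipy.spatial.transform import Rotation as R
def pose():
    o=ctrl.get_obs(); return np.array(o['tool_pos']),R.from_rotvec(o['tool_rot']).as_matrix(),o
def shot(name):
    p,Rm,o=pose(); d=ctrl.get_image(name)
    if name=='wrist':
        T=np.eye(4);T[:3,:3]=Rm;T[:3,3]=p; M=T@np.array(d['mount'])
        d['C']=M[:3,3]; d['RW']=M[:3,:3]
    else:
        r=cv2.Rodrigues(np.array(d['rvec'],float))[0]; t=np.array(d['tvec'],float).ravel()
        d['RW']=r.T; d['C']=-r.T@t
    return d
def ray(d,uv,z):
    n=cv2.undistortPoints(np.array([[uv]],float),np.array(d['camera_matrix'],float),np.array(d['dist_coeffs'],float))[0,0]
    v=d['RW']@np.array([n[0],n[1],1]); return d['C']+v*(z-d['C'][2])/v[2]
def proj(d,P):
    P=np.atleast_2d(P).astype(float); r=d['RW'].T
    return cv2.projectPoints(P,cv2.Rodrigues(r)[0],-r@d['C'],np.array(d['camera_matrix'],float),np.array(d['dist_coeffs'],float))[0][:,0]
def save(d,f,crop=None,s=1):
    im=d['image']
    if crop: x0,y0,x1,y1=crop; im=im[y0:y1,x0:x1]
    cv2.imwrite('pics/'+f,cv2.resize(im,None,fx=s,fy=s,interpolation=cv2.INTER_CUBIC))
def boxes(d,names,pm=.2):
    for n in names:
        for b in ctrl.boxes_of(n,d):
            if b['p']>pm: print(n,round(b['p'],2),np.round(b['box']).astype(int).tolist())
def rot(): # tool axes in world
    p,Rm,o=pose(); print('t',o['t'],'p',np.round(p,4),'xax',np.round(Rm[:,0],3),'yax',np.round(Rm[:,1],3),'F',np.round(o['contact_force'],1),'op',o['opening'])
E
python3 - <<'E'
from h import *
N=['cell_1','cell_narrow','cell_wide','changer','bay_1','index','rider','wheel_axis','knob','tray','stopper_1','timer']
for c in ['scene','top']:
    d=shot(c); save(d,c+'0.png'); print(c,d['C'],d['RW'][:,2]); boxes(d,N)
rot()
E
```

```text
pics
scene [-0.23022327  0.73012356  0.80314228] [ 0.6289454  -0.41669046 -0.65635109]
cell_1 0.89 [340, 265, 16, 33]
cell_1 0.87 [367, 247, 16, 35]
cell_1 0.72 [382, 266, 20, 32]
cell_1 0.71 [412, 204, 16, 28]
cell_1 0.59 [333, 244, 13, 29]
cell_1 0.58 [358, 285, 17, 35]
cell_narrow 0.75 [404, 231, 14, 32]
cell_narrow 0.62 [386, 215, 13, 30]
cell_wide 0.79 [355, 227, 25, 33]
changer 0.79 [324, 207, 134, 73]
bay_1 0.89 [344, 193, 79, 48]
bay_1 0.38 [356, 229, 23, 35]
index 0.86 [344, 195, 81, 46]
index 0.4 [279, 203, 38, 31]
wheel_axis 0.64 [280, 204, 36, 33]
wheel_axis 0.25 [341, 264, 17, 32]
knob 0.71 [281, 202, 32, 32]
tray 0.68 [283, 290, 72, 62]
tray 0.51 [367, 247, 18, 31]
tray 0.48 [344, 194, 76, 48]
stopper_1 0.25 [295, 198, 7, 18]
timer 0.86 [221, 268, 37, 25]
timer 0.31 [295, 198, 6, 20]
top [0.41493789 0.28483716 1.24183757] [ 0.0412236  0.0048036 -0.9991384]
cell_1 0.68 [364, 294, 12, 14]
cell_1 0.6 [438, 246, 18, 17]
cell_1 0.52 [348, 248, 14, 9]
cell_1 0.52 [336, 273, 10, 11]
cell_1 0.46 [366, 270, 11, 12]
cell_1 0.44 [334, 299, 12, 16]
cell_1 0.42 [410, 245, 16, 12]
cell_narrow 0.69 [409, 247, 13, 12]
cell_narrow 0.55 [408, 271, 13, 15]
cell_narrow 0.31 [400, 196, 83, 36]
cell_wide 0.53 [377, 241, 20, 17]
changer 0.91 [375, 196, 132, 57]
bay_1 0.62 [401, 198, 84, 42]
index 0.67 [401, 195, 79, 38]
rider 0.73 [375, 197, 128, 54]
wheel_axis 0.76 [330, 187, 35, 34]
knob 0.6 [402, 198, 83, 39]
knob 0.42 [341, 190, 7, 5]
tray 0.56 [284, 259, 41, 54]
stopper_1 0.37 [402, 195, 83, 39]
stopper_1 0.25 [439, 246, 22, 15]
timer 0.97 [257, 208, 36, 32]
timer 0.65 [400, 198, 83, 40]
t 1.3 p [ 0.2433 -0.5757  0.2313] xax [ 0.921  0.389 -0.   ] yax [ 0.389 -0.921  0.   ] F [ 0.3 -0.2 -0.1] op 0.0855152614230231
```

Run:
```python
from h import *
a=cv2.imread('pics/top0.png')[150:330,220:480]; cv2.imwrite('pics/topc.png',cv2.resize(a,None,fx=3,fy=3,interpolation=cv2.INTER_CUBIC))
a=cv2.imread('pics/scene0.png')[160:340,190:450]; cv2.imwrite('pics/scenec.png',cv2.resize(a,None,fx=3,fy=3,interpolation=cv2.INTER_CUBIC))
```

```text
(no output)
```

View pics/topc.png

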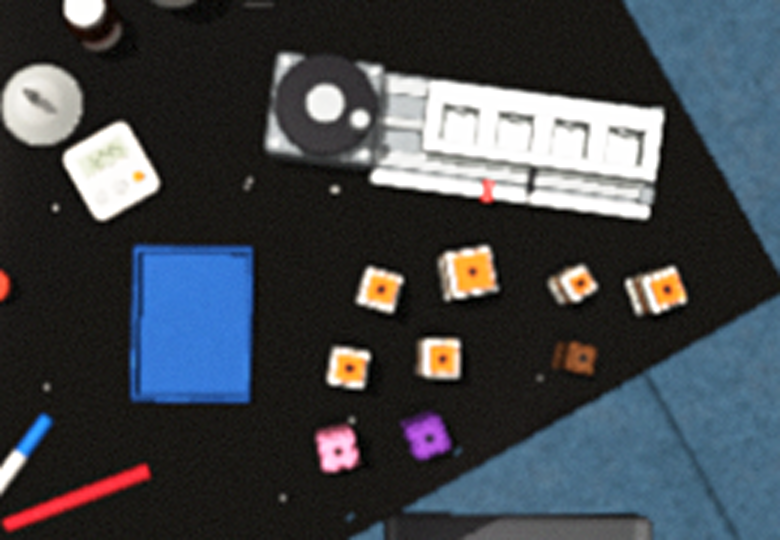

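View pics/scenec.png

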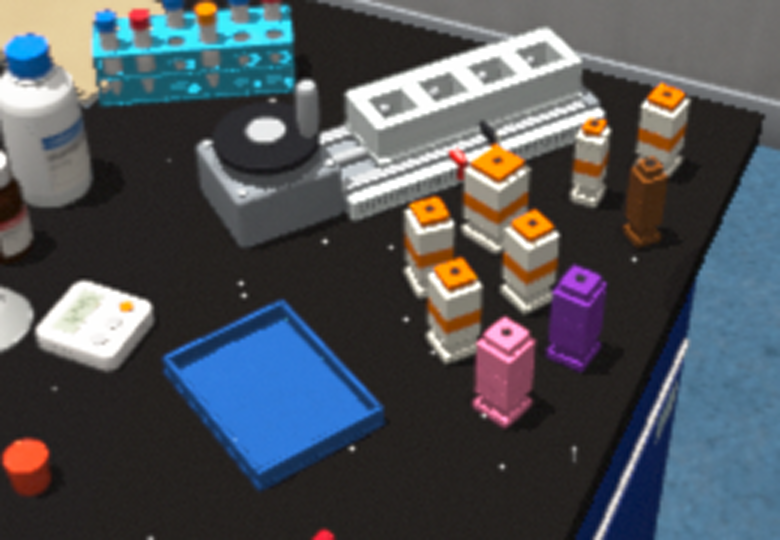

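The top view shows four 28 mm cells at crop (380,290), (348,368), (440,358) and (660,290). The narrow one is at (573,285) and the wide one at (470,272). The pink (338,450), purple (428,437) and brown (575,358) look-alikes stay put. The tray is at (192,323), the rider at (487,190) and the black index at (532,180).

Run:
```python
from h import *
d=shot('top'); f=lambda x,y,z:ray(d,(220+(x+.5)/3-.5,150+(y+.5)/3-.5),z)[:2].round(4)
for n,x,y,z in [('A',380,290,.076),('B',348,368,.076),('C',440,358,.076),('D',664,290,.076),('nar',579,283,.076),('wide',472,272,.076),('pink',338,450,.076),('purp',428,437,.076),('brown',580,358,.076),
 ('wheel',324,103,.071),('knob',360,118,.117),('carLT',428,82,.06),('carRT',663,108,.06),('carRB',655,180,.06),('carLB',424,152,.06),('b1',461,127,.06),('b4',626,147,.06),('rider',487,190,.02),('idx',532,182,.02),
 ('trayTL',135,247,.018),('trayTR',252,247,.018),('trayBR',250,402,.018),('trayBL',132,402,.018),('stopper',0,287,.02),('timer',112,170,.019)]: print(n,f(x,y,z))
```

```text
A [0.449  0.2275]
B [0.3862 0.2525]
C [0.395  0.1788]
D [ 0.4517 -0.0022]
nar [0.4565 0.0671]
wide [0.4644 0.1536]
pink [0.3205 0.2597]
purp [0.3316 0.1878]
brown [0.3962 0.0659]
wheel [0.6004 0.2741]
knob [0.5817 0.2464]
carLT [0.6206 0.1889]
carRT [ 0.6022 -0.0054]
carRB [0.5425 0.0014]
carLB [0.5628 0.1918]
b1 [0.5838 0.1616]
b4 [0.5693 0.0254]
rider [0.5362 0.1351]
idx [0.5436 0.0969]
trayTL [0.4845 0.432 ]
trayTR [0.4857 0.333 ]
trayBR [0.3551 0.333 ]
trayBL [0.3537 0.4325]
stopper [0.4492 0.546 ]
timer [0.5496 0.4526]
```

```bash
python3 -m jog '[1,0,0,-0.03,0,0,-10.2,1,0,0,-0.03,0,0,-10.2,1,0,0,-0.03,0,0,-10.2,1,0,0,-0.03,0,0,-10.2,1,0,0,0,0,0,-10.2,1,0,0,0,0,0,-10,1,0.055,0.01,0,0,0,0,1,0.055,0.01,0,0,0,0,1,0.055,0.01,0,0,0,0,1,0.055,0.01,0,0,0,0]' 60
python3 -m jog '[1,0.055,0.01,0,0,0,0,1,0.055,0.01,0,0,0,0,1,0.055,0.01,0,0,0,0,1,0.055,0.01,0,0,0,0,1,0.055,0.01,0,0,0,0,1,0.055,0.01,0,0,0,0,1,0.055,0.01,0,0,0,0,1,0.055,0.01,0,0,0,0,1,0.055,0.01,0,0,0,0,1,0,0,0,0,0,0]'
python3 - <<'E'
from h import *
rot(); d=shot('wrist'); print(np.round(d['mount'],3),d['C'],d['RW'][:,2]); save(d,'w1.png'); boxes(d,['cell_1','cell_narrow','cell_wide','carriage','rider'])
E
```

```text
t: 2.6
tool_pos: [0.3066, -0.3595, 0.3514]
tool_rot: [2.336, 2.099, 0.0]
contact_force: [1.7, 0.2, -0.0]
opening: 0.0852
t: 3.85
tool_pos: [0.4484, 0.1245, 0.3509]
tool_rot: [-2.329, -2.107, 0.001]
contact_force: [-0.0, -0.6, 0.2]
opening: 0.0851
t 3.85 p [0.4484 0.1245 0.3509] xax [0.1   0.995 0.   ] yax [ 0.995 -0.1   -0.001] F [-0.  -0.6  0.2] op 0.08511717209290906
[[ 0.    -0.948 -0.319  0.083]
 [ 1.     0.     0.     0.   ]
 [-0.    -0.319  0.948 -0.143]
 [ 0.     0.     0.     1.   ]] [0.4572701  0.20671072 0.49389069] [-0.03293878 -0.3171274  -0.94781077]
cell_1 0.93 [195, 130, 50, 44]
cell_1 0.78 [257, 134, 37, 36]
cell_1 0.75 [304, 73, 32, 33]
cell_1 0.66 [171, 55, 54, 37]
cell_1 0.64 [330, 288, 34, 50]
cell_1 0.55 [239, 56, 33, 38]
cell_narrow 0.87 [326, 230, 26, 36]
cell_narrow 0.56 [273, 236, 19, 36]
cell_narrow 0.53 [435, 191, 93, 179]
cell_wide 0.72 [327, 149, 43, 48]
carriage 0.92 [436, 191, 95, 186]
rider 0.65 [392, 157, 21, 12]
```

View pics/w1.png

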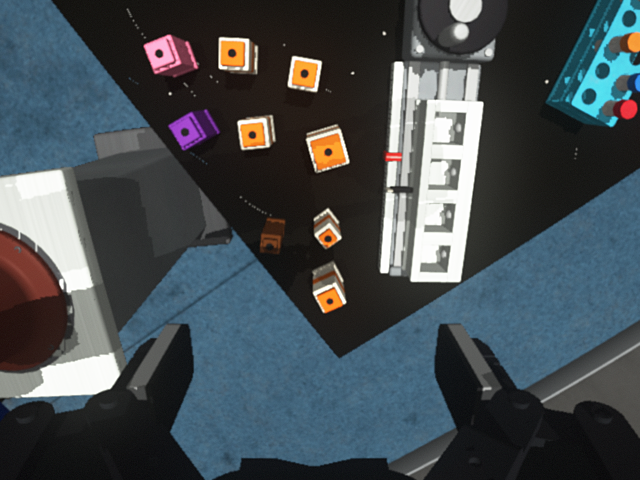

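The wrist view shows the same layout: narrow at (327,230), wide at (328,149), and 28 mm cells at (305,73), (238,55), (256,134) and (329,290). The carriage bays are at (450,127) to (437,258), the rider at (394,157) and the index at (400,188).

```bash
cat >> h.py <<'E'
def caps(d,z=.076,roi=None):
    hsv=cv2.cvtColor(d['image'],cv2.COLOR_BGR2HSV)
    m=cv2.inRange(hsv,(8,170,170),(24,255,255)); m=cv2.morphologyEx(m,cv2.MORPH_CLOSE,np.ones((5,5)))
    for c in cv2.findContours(m,cv2.RETR_EXTERNAL,cv2.CHAIN_APPROX_NONE)[0]:
        if cv2.contourArea(c)<120: continue
        (u,v),_,_=cv2.minAreaRect(c)
        w=np.array([ray(d,p,z)[:2] for p in c[:,0].astype(float)],np.float32)
        (x,y),(a,b),g=cv2.minAreaRect((w*1000).astype(np.float32))
        print('px',int(u),int(v),'xy',round(x/1e3,4),round(y/1e3,4),'size',round(a,1),round(b,1),'yaw',round((g+45)%90-45,1))
E
python3 - <<'E'
from h import *
d=shot('wrist'); caps(d); save(d,'bays.png',(370,90,500,290),3)
E
```

```text
px 329 296 xy 0.453 -0.0016 size 21.1 22.5 yaw 20.2
px 326 233 xy 0.457 0.069 size 14.5 14.1 yaw 32.0
px 326 146 xy 0.4651 0.1556 size 27.7 28.4 yaw 10.5
px 250 130 xy 0.3955 0.179 size 20.4 20.8 yaw -0.3
px 302 68 xy 0.4503 0.2286 size 20.8 20.1 yaw -15.4
px 230 49 xy 0.3871 0.2534 size 20.8 20.2 yaw -8.5
px 632 35 xy 0.766 0.2348 size 14.0 16.8 yaw 2.7
```

View pics/bays.png

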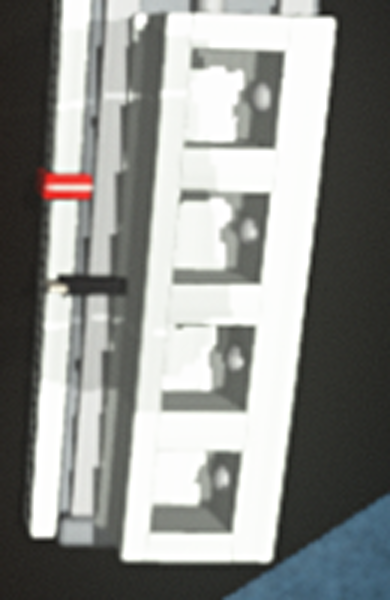

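Run:
```python
from h import *
d=shot('wrist'); f=lambda x,y,z=.06:ray(d,(370+(x+.5)/3-.5,90+(y+.5)/3-.5),z)[:2]
B=[]
for q in ([(193,48),(282,52),(275,149),(185,147)],[(180,191),(267,194),(261,284),(172,282)],[(168,325),(255,325),(247,411),(161,409)],[(157,450),(242,452),(235,534),(150,531)]):
    w=np.array([f(*p) for p in q]); B.append(w.mean(0)); print(w.mean(0).round(4),'sx',np.linalg.norm(w[0]-w[1]).round(4),np.linalg.norm(w[3]-w[2]).round(4),'sy',np.linalg.norm(w[0]-w[3]).round(4),np.linalg.norm(w[1]-w[2]).round(4))
w=np.array([f(*p) for p in [(165,15),(335,18),(272,562),(122,560)]]);print(w.round(4),w.mean(0))
B=np.array(B);v=B[0]-B[3];yaw=-np.arctan2(v[0],v[1]);print('yaw',np.degrees(yaw),np.linalg.norm(v)/3)
e=w[0]-w[3];print(np.degrees(-np.arctan2(e[0],e[1])));e=w[1]-w[2];print(np.degrees(-np.arctan2(e[0],e[1])))
r=f(68,187,.02);i=f(55,284,.02);print('rid',r,'idx',i,(r-i)@np.array([-np.sin(yaw),np.cos(yaw)]))
```

```text
[0.5872 0.1653] sx 0.0297 0.0305 sy 0.0319 0.0314
[0.5815 0.1197] sx 0.0298 0.0311 sy 0.0309 0.0307
[0.5763 0.0745] sx 0.0306 0.0309 sy 0.0303 0.0311
[0.5713 0.0285] sx 0.0309 0.0316 sy 0.0311 0.0316
[[ 0.5654  0.1943]
 [ 0.6213  0.1884]
 [ 0.5992 -0.0023]
 [ 0.5435  0.0049]] [0.58233955 0.0963066 ]
yaw -6.63261233665183 0.04593108678632252
-6.594464455012103
-6.635368991944152
rid [0.53742004 0.1365175 ] idx [0.5305849  0.10117614] 0.035894299222959024
```

```bash
python3 -m jog '[0.5,0.0245,-0.029,0,0,0,0,0.5,0.0245,-0.029,0,0,0,0,0.5,0,0,0.06,0,0,-5.4,0.5,0,0,0.06,0,0,0,0.5,0,0,0.06,0,0,0,0.5,0,0,0.06,0,0,0,0.5,0,0,0,0,0,0,0.5,0,0,0,0,0,0]' 60
python3 - <<'E'
from h import *
rot(); d=shot('wrist'); caps(d); save(d,'c1.png')
E
```

```text
t: 5.25
tool_pos: [0.3976, 0.1764, 0.1139]
tool_rot: [2.234, 2.206, 0.005]
contact_force: [0.0, -0.8, 0.8]
opening: 0.0424
t 5.25 p [0.3976 0.1764 0.1139] xax [0.013 1.    0.001] yax [ 1.    -0.013  0.003] F [ 0.  -0.8  0.8] op 0.042350305722521187
px 453 321 xy 0.465 0.1559 size 28.6 29.5 yaw 11.1
px 306 279 xy 0.3951 0.1794 size 22.0 21.3 yaw -0.2
px 434 170 xy 0.4501 0.2289 size 21.4 21.7 yaw -15.4
px 282 111 xy 0.3867 0.2536 size 21.2 21.1 yaw -9.3
```

View pics/c1.png

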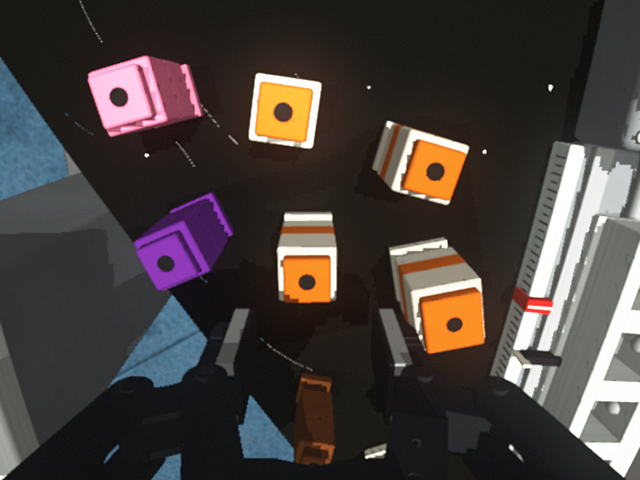

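```bash
python3 -m jog '[0.5,0.003,-0.0025,0.02,0,0,0,0.5,0,0,0.03,0,0,0,0.5,0,0,0.026,0,0,0,0.5,0,0,0,0,0,0,0,0,0,0,0,0,0,0,0,0,0,0,0,0,0,0,0,0,0,0,0,0,0,0,0,0,0]' 60
python3 -m jog '[0,0,0,-0.03,0,0,0,0,0,0,-0.05,0,0,0,0,0,0,-0.05,0,0,0,0,0,0,0,0,0,0,0,0,0,0,0,0,0]'
python3 - <<'E'
from h import *
rot(); d=shot('wrist'); caps(d); save(d,'g1.png')
E
```

```text
t: 5.92
tool_pos: [0.3968, 0.1765, 0.2438]
tool_rot: [2.233, 2.206, 0.006]
contact_force: [0.1, -0.1, -0.3]
opening: -0.0001
t 5.925 p [0.3968 0.1765 0.2438] xax [0.012 1.    0.001] yax [ 1.    -0.012  0.004] F [ 0.1 -0.1 -0.3] op -0.00013629263005170006
px 386 338 xy 0.4573 0.0686 size 14.0 15.0 yaw 29.7
px 401 238 xy 0.465 0.1558 size 27.6 28.3 yaw 10.5
px 309 209 xy 0.3948 0.1795 size 20.8 20.6 yaw -0.3
px 385 140 xy 0.4501 0.229 size 21.0 20.6 yaw -15.7
px 295 106 xy 0.3869 0.2537 size 21.1 20.6 yaw -9.2$: bad value
```

View pics/g1.png

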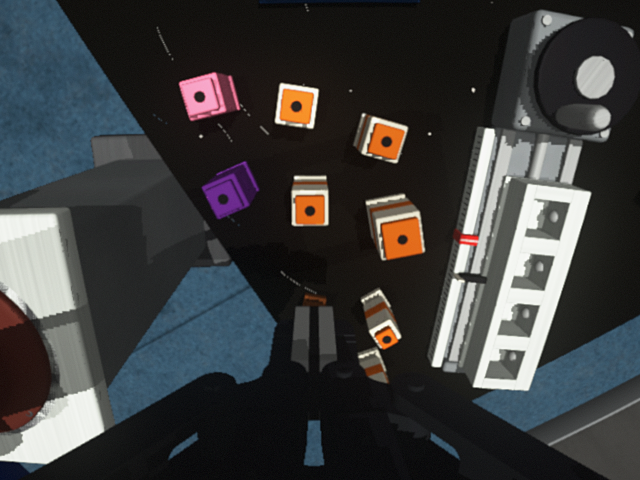

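The first call was rejected because my row count was wrong, so nothing was gripped and nothing was touched. I'll redo it.

```bash
python3 -m jog '[0.5,0.003,-0.002,0,0,0,0, 0.5,0,0,0.05,0,0,0, 0.5,0,0,0.06,0,0,0, 0.5,0,0,0,0,0,0, 0.5,0,0,0.05,0,0,0, 0.5,0,0,0.046,0,0,0, 0.5,0,0,0,0,0,0, 0.5,0,0,0,0,0,0]' 60 && python3 -m jog '[0,0,0,0,0,0,0, 0,0,0,0,0,0,0, 0,0,0,0,0,0,0, 0,0,0,0,0,0,0, 0,0,0,0,0,0,0]' && python3 -m jog '[0,0,0,-0.03,0,0,0, 0,0,0,-0.05,0,0,0, 0,0,0,-0.05,0,0,0, 0,0,0,0,0,0,0]'
python3 - <<'E'
from h import *
rot(); d=shot('wrist'); caps(d); save(d,'g2.png')
E
```

```text
t: 6.98
tool_pos: [0.3962, 0.18, 0.0383]
tool_rot: [2.233, 2.207, 0.006]
contact_force: [0.4, 0.6, -0.8]
opening: 0.0427
t: 7.6
tool_pos: [0.3965, 0.1801, 0.0385]
tool_rot: [2.233, 2.206, 0.008]
contact_force: [-0.5, 0.8, 7.6]
opening: 0.0272
t: 8.1
tool_pos: [0.3974, 0.1803, 0.1718]
tool_rot: [2.23, 2.204, 0.016]
contact_force: [0.0, 0.4, -0.6]
opening: 0.0271
t 8.1 p [0.3974 0.1803 0.1718] xax [0.012 1.    0.003] yax [ 1.    -0.012  0.012] F [ 0.   0.4 -0.6] op 0.02707993285904959
px 422 280 xy 0.465 0.1559 size 28.0 28.7 yaw 11.0
px 404 160 xy 0.4499 0.229 size 21.3 21.1 yaw -16.1
px 288 116 xy 0.3866 0.2537 size 21.2 21.2 yaw -9.2
```

View pics/g2.png

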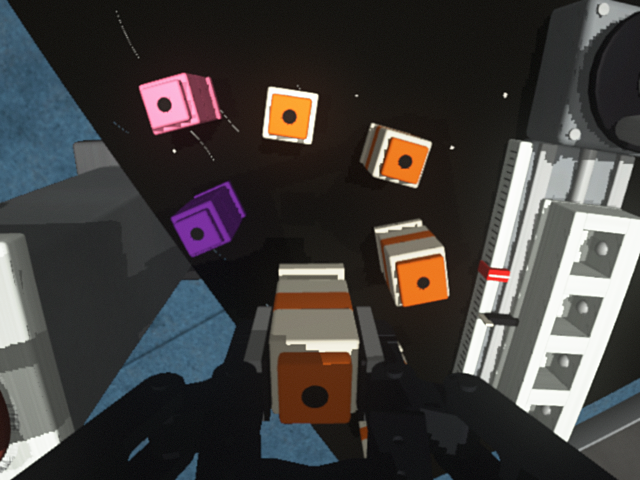

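```bash
python3 -m jog '[0,-0.0146,0.0463,0,0,0,0, 0,-0.0146,0.0463,0,0,0,0, 0,-0.0146,0.0463,0,0,0,0, 0,-0.0145,0.0461,0,0,0,0, 0,0,0,0,0.6,0,0, 0,0,0,0,0,0,5.9, 0,0,0,0,0,0,0, 0,0,0,0,0,0,0]'
python3 - <<'E'
from h import *
rot(); d=shot('wrist'); caps(d); save(d,'b1.png')
print(proj(d,[[.587,.1655,.06],[.5817,.1198,.06],[.5765,.0742,.06]]))
E
```

```text
t: 9.15
tool_pos: [0.5772, 0.1191, 0.1647]
tool_rot: [-2.338, -2.087, 0.014]
contact_force: [0.4, 0.4, -0.4]
opening: 0.0272
t 9.15 p [0.5772 0.1191 0.1647] xax [ 0.113  0.994 -0.001] yax [ 0.994 -0.113 -0.012] F [ 0.4  0.4 -0.4] op 0.02718679071393331
px 112 208 xy 0.4656 0.1555 size 29.2 28.5 yaw 10.4
px 54 78 xy 0.4506 0.2288 size 21.4 21.8 yaw -16.7
[[322.74546759 161.7796089 ]
 [322.07894839 238.09560785]
 [321.58195753 306.17010262]]
```

View pics/b1.png

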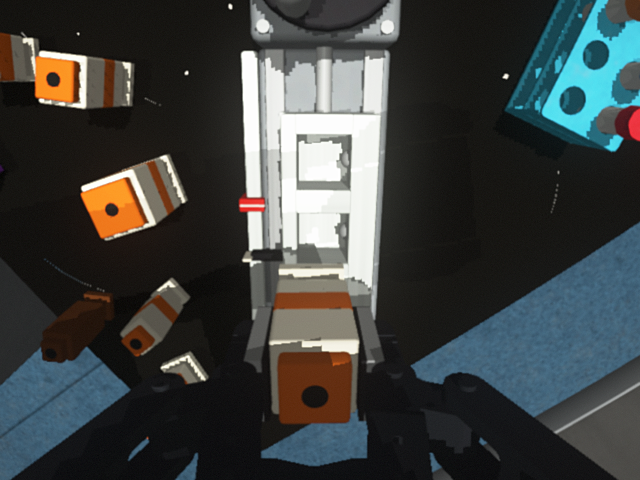

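```bash
python3 -m jog '[0,0.0012,0.0044,0,-0.7,0,0, 0,0,0,0,0,0,0, 0,0,0,0.03,0,0,0, 0,0,0,0.03,0,0,0, 0,0,0,0,0,0,0, 0,0,0,0,0,0,0]'
python3 - <<'E'
from h import *
rot(); p,Rm,o=pose(); print('tool delta',Rm.T@(np.array([.5817,.1198,.105])-p), o['q'])
E
```

```text
t: 9.95
tool_pos: [0.5836, 0.1195, 0.1065]
tool_rot: [2.343, 2.088, 0.003]
contact_force: [1.3, 0.8, -1.5]
opening: 0.0268
t 9.95 p [0.5836 0.1195 0.1065] xax [ 0.115  0.993 -0.001] yax [ 0.993 -0.115  0.003] F [ 1.3  0.8 -1.5] op 0.02677404407923633
tool delta [ 6.12038114e-05 -1.91596846e-03  1.45937545e-03] [ 7.77878536e-02  9.00962850e-02  1.78981706e+00 -1.46946891e-03
  1.25856336e+00  1.93182534e-01]
```

```bash
python3 -m jog '[0,0,-0.0019,0,0,0,0, 0,0,0,0,0,0,0, 0,0,0,0.008,0,0,0, 0,0,0,0.008,0,0,0, 0,0,0,0,0,0,0]' && python3 -m jog '[0,0,0,0.006,0,0,0, 0,0,0,0.006,0,0,0, 0,0,0,0.006,0,0,0, 0,0,0,0.004,0,0,0, 0,0,0,0,0,0,0, 0,0,0,0,0,0,0]'
python3 - <<'E'
from h import *
rot(); p,Rm,o=pose(); print('tool delta',Rm.T@(np.array([.5817,.1198,.0665])-p))
E
```

```text
t: 10.58
tool_pos: [0.5809, 0.1195, 0.0882]
tool_rot: [2.344, 2.089, 0.0]
contact_force: [1.6, -1.1, -0.5]
opening: 0.0268
t: 11.32
tool_pos: [0.581, 0.1196, 0.067]
tool_rot: [2.344, 2.089, 0.0]
contact_force: [-0.3, -0.5, -1.6]
opening: 0.0273
t 11.325 p [0.581  0.1196 0.067 ] xax [ 0.115  0.993 -0.001] yax [ 0.993 -0.115  0.002] F [-0.3 -0.5 -1.6] op 0.02728997033975901
tool delta [0.00028567 0.00071834 0.00052649]
```

```bash
python3 -m jog '[0,0,0,0.002,0,0,0, 0,0,0,0.001,0,0,0, 0,0,0,0,0,0,0]' && python3 -m jog '[0.2,0,0,-0.002,0,0,0, 0.5,0,0,0,0,0,0, 0.5,0,0,0,0,0,0, 0.5,0,0,0,0,0,0, 0.5,0,0,-0.03,0,0,0, 0.5,0,0,-0.05,0,0,0, 0.5,0,0,-0.05,0,0,0, 0.5,0,0,0,0,0,0]'
python3 - <<'E'
from h import *
rot(); d=shot('wrist'); caps(d,.104); save(d,'r1.png')
E
```

```text
t: 11.7
tool_pos: [0.5812, 0.1197, 0.0665]
tool_rot: [2.344, 2.089, -0.0]
contact_force: [-5.7, -1.0, 10.4]
opening: 0.0272
t: 12.7
tool_pos: [0.584, 0.1201, 0.2025]
tool_rot: [2.339, 2.084, 0.014]
contact_force: [0.5, -0.2, -0.1]
opening: 0.0428
t 12.7 p [0.584  0.1201 0.2025] xax [0.115 0.993 0.001] yax [ 0.993 -0.115  0.012] F [ 0.5 -0.2 -0.1] op 0.04281578708127024
px 305 245 xy 0.5809 0.1191 size 20.7 20.8 yaw -6.8
px 122 198 xy 0.4788 0.1604 size 26.1 25.3 yaw 10.8
px 71 84 xy 0.4653 0.2261 size 19.1 19.5 yaw -16.1
px 590 14 xy 0.7485 0.2316 size 15.0 15.6 yaw -2.1
```

View pics/r1.png

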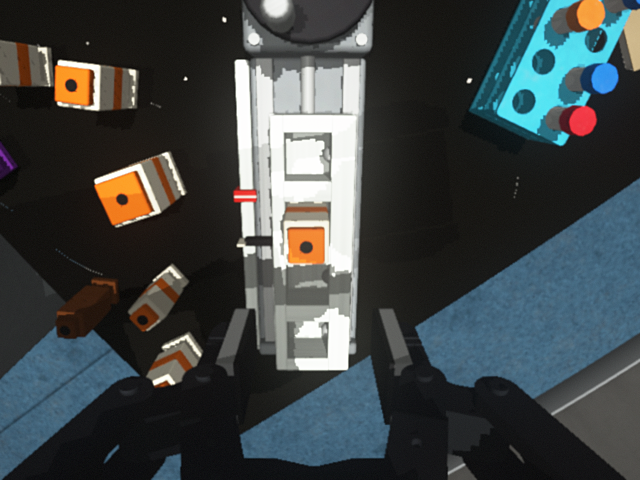

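Cell 1 is home in bay 2, with its cap at (305,245) and the floor felt at 10 N. Next is cell A for bay 1.

```bash
python3 -m jog '[0.5,0.0232,-0.0364,0,0,0,0, 0.5,0.0232,-0.0364,0,0,0,0, 0.5,0.0231,-0.0364,0,0,0,0, 0.5,0.0231,-0.0363,0,0,0,0, 0.5,0,0,0.03,0,0,9, 0.5,0,0,0.05,0,0,0, 0.5,0,0,0,0,0,0, 0.5,0,0,0,0,0,0]'
cat >> h.py <<'E'
def go(x,y,z,ang=None):
    p,Rm,o=pose(); print('tool delta',np.round(Rm.T@(np.array([x,y,z])-p),4),end=' ')
    a=np.degrees(np.arctan2(Rm[1,0],Rm[0,0]))
    if ang is not None: print('turn x',round(np.degrees(Rm[2,1]),2),'y',round(-np.degrees(Rm[2,0]),2),'z',round(a-ang,1),end=' ')
    print('F',np.round(o['contact_force'],1),'op',round(o['opening'],4))
E
python3 - <<'E'
from h import *
d=shot('wrist'); caps(d); go(.4500,.2289,.0385,74.4)
E
```

```text
t: 13.75
tool_pos: [0.4472, 0.2283, 0.1162]
tool_rot: [2.501, 1.898, 0.0]
contact_force: [-0.5, -0.3, 0.1]
opening: 0.0428
px 625 432 xy 0.5958 0.0853 size 18.0 29.3 yaw 1.2
px 370 401 xy 0.4584 0.1548 size 14.1 29.6 yaw 9.4
px 318 280 xy 0.4503 0.2294 size 22.2 21.1 yaw -15.7
px 172 266 xy 0.3872 0.2542 size 22.2 21.9 yaw -9.3
tool delta [0.0008 0.0015 0.0789] turn x 0.21 y -0.02 z -0.0 F [-0.4 -0.2  0.3] op 0.043
```

```bash
python3 -m jog '[0.5,0.0014,0.0017,0.02,0.2,0,0, 0.5,0,0,0.03,0,0,0, 0.5,0,0,0.0277,0,0,0, 0.5,0,0,0,0,0,0, 0.5,0,0,0,0,0,0]' && python3 -m jog '[0,0,0,0,0,0,0, 0,0,0,0,0,0,0, 0,0,0,0,0,0,0, 0,0,0,0,0,0,0]' && python3 -m jog '[0,0,0,-0.03,0,0,0, 0,0,0,-0.05,0,0,0, 0,0,0,-0.055,0,0,0, 0,0,0,0,0,0,0, 0,0,0,0,0,0,0]'
python3 - <<'E'
from h import *
rot();go(.5870,.1655,.165,83.4)
E
```

```text
t: 14.42
tool_pos: [0.4499, 0.2294, 0.0391]
tool_rot: [-2.502, -1.899, 0.0]
contact_force: [-0.2, 0.4, 0.2]
opening: 0.0428
t: 14.92
tool_pos: [0.4505, 0.2298, 0.0401]
tool_rot: [2.502, 1.899, 0.003]
contact_force: [0.0, -0.8, 5.7]
opening: 0.027
t: 15.55
tool_pos: [0.4488, 0.2291, 0.1726]
tool_rot: [-2.501, -1.899, 0.004]
contact_force: [-0.5, 0.5, -0.3]
opening: 0.0269
t 15.55 p [0.4488 0.2291 0.1726] xax [ 0.269  0.963 -0.001] yax [ 0.963 -0.269 -0.002] F [-0.5  0.5 -0.3] op 0.026861811969505926
tool delta [-0.0241  0.1502  0.0073] turn x -0.12 y 0.07 z -9.0 F [-0.5  0.5 -0.3] op 0.0269
```

```bash
python3 -m jog '[0,-0.008,0.05,0,0,0,0, 0,-0.008,0.05,0,0,0,0, 0,-0.0081,0.0502,0,0,0,0, 0,0,0,0,0,0,-9, 0,0,0,0,0,0,0, 0,0,0,0,0,0,0]'
python3 - <<'E'
from h import *
go(.5870,.1655,.108,83.4)
E
```

```text
t: 16.3
tool_pos: [0.5862, 0.1658, 0.1713]
tool_rot: [-2.345, -2.086, 0.006]
contact_force: [-0.2, -0.1, -0.2]
opening: 0.0266
tool delta [-0.0001  0.0011  0.0633] turn x -0.25 y 0.07 z -0.1 F [-0.2 -0.1 -0.2] op 0.0266
```

```bash
python3 -m jog '[0,0,0.0008,0.03,-0.2,0,0, 0,0,0,0.033,0,0,0, 0,0,0,0,0,0,0, 0,0,0,0,0,0,0]'
python3 - <<'E'
from h import *
go(.5866,.1655,.0905,83.4)
E
```

```text
t: 16.8
tool_pos: [0.5885, 0.1659, 0.1111]
tool_rot: [2.344, 2.088, 0.003]
contact_force: [0.5, 1.2, -0.2]
opening: 0.027
tool delta [-0.0006 -0.002   0.0206] turn x 0.18 y 0.01 z -0.0 F [ 0.5  1.2 -0.2] op 0.027
```

```bash
python3 -m jog '[0,-0.0004,-0.0018,0,0,0,0, 0,0,0,0.008,0,0,0, 0,0,0,0.006,0,0,0, 0,0,0,0.006,0,0,0, 0,0,0,0,0,0,0]' && python3 -m jog '[0,0,0,0.006,0,0,0, 0,0,0,0.006,0,0,0, 0,0,0,0.006,0,0,0, 0,0,0,0.004,0,0,0, 0,0,0,0,0,0,0, 0,0,0,0,0,0,0]'
python3 - <<'E'
from h import *
go(.5866,.1655,.068,83.4)
E
```

```text
t: 17.42
tool_pos: [0.5858, 0.1652, 0.0889]
tool_rot: [2.345, 2.089, -0.001]
contact_force: [0.2, -1.0, -1.1]
opening: 0.0274
t: 18.18
tool_pos: [0.5867, 0.1653, 0.0681]
tool_rot: [2.344, 2.089, 0.002]
contact_force: [-0.2, -0.7, 1.4]
opening: 0.0271
tool delta [ 0.0002 -0.0001  0.0001] turn x 0.14 y 0.03 z 0.0 F [-0.2 -0.7  1.4] op 0.0271
```

Push until the floor is felt, then release and look toward cell B.

```bash
python3 -m jog '[0,0,0,0.002,0,0,0, 0,0,0,0.002,0,0,0, 0,0,0,0,0,0,0]' && python3 -m jog '[0.2,0,0,-0.002,0,0,0, 0.5,0,0,0,0,0,0, 0.5,0,0,0,0,0,0, 0.5,0,0,0,0,0,0, 0.5,0,0,-0.03,0,0,0, 0.5,0,0,-0.05,0,0,0, 0.5,0,0,-0.05,0,0,0, 0.5,0,0,0,0,0,0]'
python3 - <<'E'
from h import *
d=shot('wrist');caps(d,.104);rot();go(.387,.2537,.2,80.8)
E
```

```text
t: 18.55
tool_pos: [0.5869, 0.1654, 0.068]
tool_rot: [2.344, 2.089, 0.0]
contact_force: [-9.8, -1.4, 19.6]
opening: 0.027
t: 19.55
tool_pos: [0.5894, 0.1659, 0.2021]
tool_rot: [2.34, 2.085, 0.015]
contact_force: [0.7, 0.1, -0.3]
opening: 0.0426
px 151 373 xy 0.4723 0.0877 size 14.2 13.4 yaw 33.2
px 305 310 xy 0.5812 0.1229 size 12.7 20.9 yaw -2.9
px 131 264 xy 0.4795 0.1656 size 26.5 25.6 yaw 11.3
px 306 245 xy 0.5869 0.1655 size 21.3 20.8 yaw -6.8
px 577 94 xy 0.7477 0.2359 size 14.0 15.6 yaw 18.8
t 19.6 p [0.5877 0.1657 0.1987] xax [0.115 0.993 0.001] yax [ 0.993 -0.115  0.007] F [-0.4  0.2  0.1] op 0.04276523307169128
tool delta [ 0.0644 -0.2095 -0.0026] turn x 0.39 y -0.05 z 2.6 F [-0.4  0.2  0.1] op 0.0428
```

```bash
python3 -m jog '[0.5,0.0161,-0.0524,0,0,0,0, 0.5,0.0161,-0.0524,0,0,0,0, 0.5,0.0161,-0.0524,0,0,0,0, 0.5,0.0161,-0.0523,0,0,0,0, 0.5,0,0,0.04,0,0,2.6, 0.5,0,0,0.04,0,0,0, 0.5,0,0,0,0,0,0, 0.5,0,0,0,0,0,0]'
python3 - <<'E'
from h import *
d=shot('wrist');caps(d);go(.387,.2537,.0385,80.8)
E
```

```text
t: 20.6
tool_pos: [0.3859, 0.2534, 0.1159]
tool_rot: [2.391, 2.035, 0.001]
contact_force: [-0.4, -0.4, 1.1]
opening: 0.0428
px 460 361 xy 0.4527 0.1993 size 28.4 7.9 yaw 10.3
px 314 281 xy 0.3869 0.2547 size 23.2 21.4 yaw -9.2
px 314 232 xy 0.3908 0.2784 size 2.8 22.7 yaw -9.2
tool delta [0.     0.0001 0.0784] turn x 0.19 y -0.03 z -0.0 F [-0.8  0.7 -0.6] op 0.0427
```

```bash
python3 -m jog '[0.5,0.0005,0.0005,0.02,0.2,0,0, 0.5,0,0,0.03,0,0,0, 0.5,0,0,0.0275,0,0,0, 0.5,0,0,0,0,0,0, 0.5,0,0,0,0,0,0]' && python3 -m jog '[0,0,0,0,0,0,0, 0,0,0,0,0,0,0, 0,0,0,0,0,0,0, 0,0,0,0,0,0,0]' && python3 -m jog '[0,0,0,-0.03,0,0,0, 0,0,0,-0.05,0,0,0, 0,0,0,-0.055,0,0,0, 0,0,0,0,0,0,0, 0,0,0,0,0,0,0]'
python3 - <<'E'
from h import *
go(.5765,.0742,.172,83.4)
E
```

```text
t: 21.28
tool_pos: [0.3877, 0.2544, 0.0401]
tool_rot: [-2.392, -2.036, -0.003]
contact_force: [0.3, -0.1, 0.1]
opening: 0.0425
t: 21.78
tool_pos: [0.3877, 0.2545, 0.0403]
tool_rot: [-2.392, -2.036, -0.003]
contact_force: [-2.3, -0.1, 6.5]
opening: 0.0273
t: 22.4
tool_pos: [0.3863, 0.2537, 0.173]
tool_rot: [-2.392, -2.036, 0.002]
contact_force: [-0.2, 0.5, -1.0]
opening: 0.027
tool delta [-0.1468  0.2165  0.0008] turn x -0.08 y 0.02 z -2.6 F [-0.2  0.5 -1. ] op 0.027
```

```bash
python3 -m jog '[0,-0.0294,0.0433,0,0,0,0, 0,-0.0294,0.0433,0,0,0,0, 0,-0.0294,0.0433,0,0,0,0, 0,-0.0293,0.0433,0,0,0,0, 0,-0.0293,0.0433,0,0,0,0, 0,0,0,0,0,0,-2.6, 0,0,0,0.025,0,0,0, 0,0,0,0.038,0,0,0, 0,0,0,0,0,0,0, 0,0,0,0,0,0,0]'
python3 - <<'E'
from h import *
go(.5760,.0742,.090,83.4)
E
```

```text
t: 23.65
tool_pos: [0.5764, 0.0743, 0.1096]
tool_rot: [-2.344, -2.089, 0.003]
contact_force: [0.2, -0.3, -0.3]
opening: 0.0271
tool delta [-0.0002 -0.0003  0.0196] turn x -0.15 y 0.03 z 0.0 F [ 0.2 -0.3 -0.3] op 0.0271
```

```bash
python3 -m jog '[0,0,0,0.007,0,0,0, 0,0,0,0.006,0,0,0, 0,0,0,0.006,0,0,0, 0,0,0,0,0,0,0, 0,0,0,0,0,0,0]'
python3 - <<'E'
from h import *
go(.5760,.0742,.068,83.4)
E
```

```text
t: 24.28
tool_pos: [0.5766, 0.0743, 0.0909]
tool_rot: [-2.345, -2.089, 0.002]
contact_force: [-0.0, -0.7, 0.0]
opening: 0.0271
tool delta [-0.0001 -0.0006  0.0229] turn x -0.09 y 0.02 z 0.0 F [-0.  -0.7  0. ] op 0.0271
```

```bash
python3 -m jog '[0,0,-0.0003,0.006,0,0,0, 0,0,0,0.006,0,0,0, 0,0,0,0.006,0,0,0, 0,0,0,0.005,0,0,0, 0,0,0,0,0,0,0, 0,0,0,0.002,0,0,0, 0,0,0,0.002,0,0,0, 0,0,0,0,0,0,0]' && python3 -m jog '[0.2,0,0,-0.002,0,0,0, 0.5,0,0,0,0,0,0, 0.5,0,0,0,0,0,0, 0.5,0,0,0,0,0,0, 0.5,0,0,-0.03,0,0,0, 0.5,0,0,-0.05,0,0,0, 0.5,0,0,-0.05,0,0,0, 0.5,0,0,0,0,0,0]'
python3 - <<'E'
from h import *
d=shot('wrist');caps(d,.104);caps(d,.076);rot();d=shot('top');caps(d,.076);go(.453,-.0016,.2,110.2);go(.453,-.0016,.2,20.2)
E
```

```text
t: 25.28
tool_pos: [0.5767, 0.0744, 0.0682]
tool_rot: [-2.344, -2.089, 0.004]
contact_force: [-12.4, -0.8, 23.5]
opening: 0.0271
t: 26.28
tool_pos: [0.5796, 0.0743, 0.2017]
tool_rot: [2.341, 2.086, 0.01]
contact_force: [1.2, -0.0, 0.6]
opening: 0.0426
px 151 348 xy 0.4674 0.0146 size 19.8 19.9 yaw 20.7
px 133 258 xy 0.4714 0.0777 size 13.0 12.8 yaw 32.6
px 304 245 xy 0.5756 0.074 size 21.3 20.7 yaw -6.7
px 304 169 xy 0.5809 0.1187 size 21.3 20.9 yaw -6.7
px 112 126 xy 0.4784 0.1554 size 26.1 25.3 yaw 10.4
px 305 83 xy 0.587 0.1643 size 20.4 20.8 yaw -6.6
px 151 348 xy 0.4534 -0.0019 size 22.1 22.2 yaw 20.7
px 133 258 xy 0.4578 0.0685 size 14.5 14.2 yaw 32.6
px 304 245 xy 0.5741 0.0645 size 23.7 23.1 yaw -6.7
px 304 169 xy 0.58 0.1143 size 23.8 23.3 yaw -6.7
px 112 126 xy 0.4657 0.1553 size 29.1 28.3 yaw 10.4
px 305 83 xy 0.5868 0.1652 size 22.8 23.2 yaw -6.6
t 26.325 p [0.5779 0.0743 0.1983] xax [0.115 0.993 0.   ] yax [ 0.993 -0.115  0.003] F [-0.3  0.  -0.7] op 0.04283594739734227
px 186 360 xy 0.1667 0.6123 size 17.4 88.0 yaw 13.5
tool delta [-0.0896 -0.1141 -0.004 ] turn x -0.05 y 0.02 z -26.8 F [-0.2 -0.4 -0.3] op 0.0426
tool delta [-0.0896 -0.1141 -0.004 ] turn x -0.05 y 0.02 z 63.2 F [-0.2 -0.4 -0.3] op 0.0426
```

```bash
python3 -m jog '[0.5,-0.0299,-0.038,0,0,0,0, 0.5,-0.0299,-0.038,0,0,0,0, 0.5,-0.0298,-0.0381,0,0,0,0, 0.5,0,0,0.02,0,0,-9, 0.5,0,0,0.03,0,0,-9, 0.5,0,0,0.03,0,0,-9, 0.5,0,0,0,0,0,0, 0.5,0,0,0,0,0,0]'
python3 - <<'E'
from h import *
d=shot('wrist');caps(d);go(.4532,-.0017,.0385,110.4)
E
```

```text
t: 27.38
tool_pos: [0.4525, -0.0015, 0.1159]
tool_rot: [-1.794, -2.576, 0.002]
contact_force: [0.8, -0.9, 0.8]
opening: 0.0429
px 312 277 xy 0.4511 0.0016 size 21.3 13.0 yaw 20.4
px 633 252 xy 0.5912 0.0651 size 6.3 14.2 yaw 34.8
px 379 143 xy 0.4568 0.0681 size 14.0 14.6 yaw 31.7
tool delta [-0.0001  0.0001  0.0782] turn x -0.05 y 0.0 z -0.1 F [ 0.4 -1.  -0.4] op 0.0431
```

```bash
python3 -m jog '[0.5,0,0.0003,0.02,0,0,0, 0.5,0,0,0.03,0,0,0, 0.5,0,0,0.028,0,0,0, 0.5,0,0,0,0,0,0, 0.5,0,0,0,0,0,0]' && python3 -m jog '[0,0,0,0,0,0,0, 0,0,0,0,0,0,0, 0,0,0,0,0,0,0, 0,0,0,0,0,0,0]' && python3 -m jog '[0,0,0,-0.03,0,0,0, 0,0,0,-0.05,0,0,0, 0,0,0,-0.055,0,0,0, 0,0,0,0,0,0,0, 0,0,0,0,0,0,0]'
python3 - <<'E'
from h import *
go(.5709,.0285,.172,83.4)
E
```

```text
t: 28.05
tool_pos: [0.4542, -0.0017, 0.0398]
tool_rot: [1.793, 2.578, 0.0]
contact_force: [-1.4, 0.7, -0.2]
opening: 0.0426
t: 28.55
tool_pos: [0.4543, -0.0018, 0.04]
tool_rot: [1.792, 2.578, 0.0]
contact_force: [-2.2, -0.3, 6.1]
opening: 0.0271
t: 29.18
tool_pos: [0.4528, -0.0014, 0.1728]
tool_rot: [-1.792, -2.579, 0.002]
contact_force: [-0.3, 0.7, -0.8]
opening: 0.0271
tool delta [-0.0131  0.1211  0.0006] turn x -0.08 y -0.02 z 27.0 F [-0.3  0.7 -0.8] op 0.0271
```

```bash
python3 -m jog '[0,-0.0044,0.0404,0,0,0,0, 0,-0.0044,0.0404,0,0,0,0, 0,-0.0043,0.0403,0,0,0,0, 0,0,0,0,0,0,9, 0,0,0,0,0,0,9, 0,0,0,0,0,0,9, 0,0,0,0.025,0,0,0, 0,0,0,0.038,0,0,0, 0,0,0,0,0,0,0, 0,0,0,0,0,0,0]'
python3 - <<'E'
from h import *
go(.5709,.0285,.090,83.4)
E
```

```text
t: 30.42
tool_pos: [0.5708, 0.0285, 0.1096]
tool_rot: [-2.344, -2.089, 0.003]
contact_force: [-0.5, -0.1, -1.1]
opening: 0.0269
tool delta [0.     0.0002 0.0196] turn x -0.15 y 0.02 z 0.0 F [-0.5 -0.1 -1.1] op 0.0269
```

```bash
python3 -m jog '[0,0,0,0.007,0,0,0, 0,0,0,0.006,0,0,0, 0,0,0,0.006,0,0,0, 0,0,0,0,0,0,0, 0,0,0,0.006,0,0,0, 0,0,0,0.006,0,0,0, 0,0,0,0.006,0,0,0, 0,0,0,0.005,0,0,0, 0,0,0,0,0,0,0]' && python3 -m jog '[0,0,0,0.002,0,0,0, 0,0,0,0.002,0,0,0, 0,0,0,0,0,0,0]' && python3 -m jog '[0.2,0,0,-0.002,0,0,0, 0.5,0,0,0,0,0,0, 0.5,0,0,0,0,0,0, 0.5,0,0,0,0,0,0, 0.5,0,0,-0.03,0,0,0, 0.5,0,0,-0.05,0,0,0, 0.5,0,0,-0.05,0,0,0, 0.5,0,0,0,0,0,0]'
python3 - <<'E'
from h import *
d=shot('wrist');caps(d,.104);caps(d,.076);rot();save(d,'r4.png');go(.4575,.0685,.2,122);go(.4575,.0685,.2,32)
E
```

```text
t: 31.55
tool_pos: [0.5712, 0.0284, 0.0682]
tool_rot: [-2.345, -2.09, 0.002]
contact_force: [-0.3, 0.6, 3.2]
opening: 0.0269
t: 31.92
tool_pos: [0.5715, 0.0285, 0.068]
tool_rot: [-2.344, -2.09, 0.003]
contact_force: [-11.5, 0.4, 22.9]
opening: 0.0272
t: 32.92
tool_pos: [0.5743, 0.0283, 0.2016]
tool_rot: [2.341, 2.086, 0.009]
contact_force: [-0.5, 0.1, -0.0]
opening: 0.0427
px 304 243 xy 0.5703 0.0292 size 21.2 20.9 yaw -6.8
px 123 191 xy 0.4708 0.0726 size 13.4 12.5 yaw 31.1
px 304 167 xy 0.5757 0.0737 size 21.3 20.6 yaw -6.2
px 303 83 xy 0.5807 0.1182 size 20.4 20.6 yaw -6.6
px 103 46 xy 0.4778 0.1505 size 26.1 25.2 yaw 10.8
px 305 5 xy 0.586 0.1562 size 5.3 20.4 yaw -6.6
px 304 243 xy 0.5688 0.0197 size 23.7 23.3 yaw -6.8
px 123 191 xy 0.4577 0.0682 size 14.9 13.9 yaw 31.1
px 304 167 xy 0.5749 0.0695 size 23.8 23.0 yaw -6.2
px 303 83 xy 0.5804 0.1191 size 22.8 23.0 yaw -6.6
px 103 46 xy 0.4656 0.1552 size 29.1 28.2 yaw 10.8
px 305 5 xy 0.5863 0.1615 size 5.9 22.8 yaw -6.6
t 32.975 p [0.5726 0.0284 0.1984] xax [ 0.115  0.993 -0.   ] yax [ 0.993 -0.115  0.003] F [-0.8  0.4 -1.6] op 0.0428111752930349
tool delta [ 0.0267 -0.1189 -0.002 ] turn x 0.19 y 0.01 z -38.6 F [-0.8  0.4 -1.6] op 0.0428
tool delta [ 0.0267 -0.1189 -0.002 ] turn x 0.19 y 0.01 z 51.4 F [-0.8  0.4 -1.6] op 0.0428
```

View pics/r4.png

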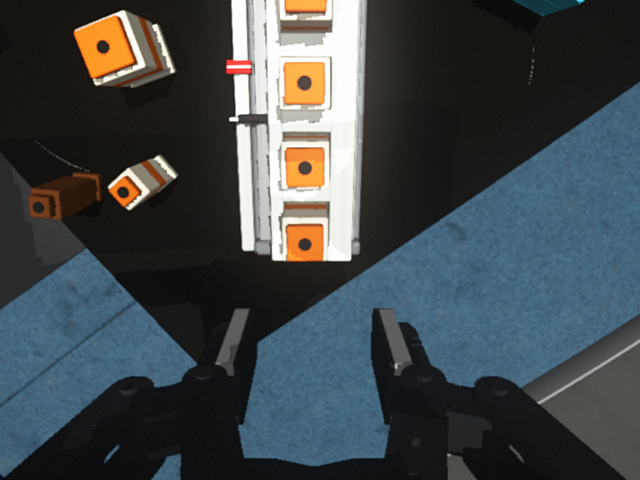

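All four caps stand in the bays in a level row, at (305,5), (304,83), (304,167) and (304,243). Next the narrow one at (123,191); brown (40,205) stays.

```bash
python3 -m jog '[0.42,0.0134,-0.0595,0,0,0,0, 0.42,0.0133,-0.0594,0,0,0,0, 0.42,0,0,0.02,0,0,-9.7, 0.42,0,0,0.02,0,0,-9.7, 0.42,0,0,0.02,0,0,-9.6, 0.42,0,0,0.02,0,0,-9.6, 0.42,0,0,0,0,0,0, 0.42,0,0,0,0,0,0]'
python3 - <<'E'
from h import *
d=shot('wrist');caps(d);go(.4576,.0684,.0385,122)
E
```

```text
t: 33.98
tool_pos: [0.4557, 0.0687, 0.1157]
tool_rot: [-1.525, -2.744, 0.002]
contact_force: [-0.0, -0.3, 1.0]
opening: 0.0358
px 453 474 xy 0.5881 0.01 size 12.5 7.9 yaw 29.2
px 549 411 xy 0.6058 0.0713 size 7.9 26.5 yaw -8.3
px 611 356 xy 0.6112 0.1151 size 26.1 27.2 yaw -7.3
px 313 275 xy 0.4538 0.0727 size 13.3 4.0 yaw 31.9
px 440 132 xy 0.4652 0.1552 size 29.0 28.2 yaw 10.6
tool delta [-0.001   0.0012  0.0778] turn x -0.07 y -0.03 z -0.1 F [-0.3 -0.1 -0.4] op 0.0357
```

```bash
python3 -m jog '[0.42,-0.001,0.0012,0.02,0,0,0, 0.42,0,0,0.03,0,0,0, 0.42,0,0,0.0275,0,0,0, 0.42,0,0,0,0,0,0, 0.42,0,0,0,0,0,0]' && python3 -m jog '[0,0,0,0,0,0,0, 0,0,0,0,0,0,0, 0,0,0,0,0,0,0, 0,0,0,0,0,0,0]' && python3 -m jog '[0,0,0,-0.03,0,0,0, 0,0,0,-0.05,0,0,0, 0,0,0,-0.055,0,0,0, 0,0,0,0,0,0,0, 0,0,0,0,0,0,0]'
python3 - <<'E'
from h import *
go(.45,.36,.172,90)
E
```

```text
t: 34.65
tool_pos: [0.4586, 0.0684, 0.04]
tool_rot: [1.523, 2.747, 0.0]
contact_force: [0.6, 0.1, -0.2]
opening: 0.0359
t: 35.15
tool_pos: [0.4588, 0.0684, 0.0402]
tool_rot: [1.522, 2.747, 0.001]
contact_force: [-1.5, -0.7, 7.4]
opening: 0.0199
t: 35.78
tool_pos: [0.4572, 0.0685, 0.1729]
tool_rot: [-1.522, -2.746, 0.002]
contact_force: [0.3, 0.2, -0.7]
opening: 0.0197
tool delta [0.251  0.1484 0.0009] turn x -0.11 y -0.06 z 32.0 F [ 0.3  0.2 -0.7] op 0.0197
```

```bash
python3 -m jog '[0,0.0418,0.0247,0,0,0,0, 0,0.0418,0.0247,0,0,0,0, 0,0.0418,0.0247,0,0,0,0, 0,0.0418,0.0247,0,0,0,0, 0,0.0418,0.0248,0,0,0,0, 0,0.042,0.0248,0,0,0,0, 0,0,0,0.02,0,0,10.5, 0,0,0,0.02,0,0,10.5, 0,0,0,0.02,0,0,10.5, 0,0,0,0,0,0,0]' && python3 -m jog '[0,0,0,0.02,0,0,0, 0,0,0,0.02,0,0,0, 0,0,0,0.01,0,0,0, 0,0,0,0,0,0,0]'
python3 - <<'E'
from h import *
go(.45,.36,.0445,90);rot()
E
```

```text
t: 37.02
tool_pos: [0.4475, 0.3583, 0.1087]
tool_rot: [-2.207, -2.231, 0.015]
contact_force: [-0.9, -0.0, 0.2]
opening: 0.0201
t: 37.52
tool_pos: [0.4494, 0.3594, 0.062]
tool_rot: [-2.21, -2.23, 0.006]
contact_force: [0.4, 0.3, -0.3]
opening: 0.0201
tool delta [0.0006 0.0006 0.0175] turn x -0.22 y 0.08 z 0.5 F [ 0.4  0.3 -0.3] op 0.0201
t 37.525 p [0.4494 0.3594 0.062 ] xax [-0.009  1.    -0.001] yax [ 1.     0.009 -0.004] F [ 0.4  0.3 -0.3] op 0.02005400864723109
```

```bash
python3 -m jog '[0,0,0,0.012,0,0,0, 0,0,0,0.005,0,0,0, 0,0,0,0,0,0,0, 0.42,0,0,0,0,0,0, 0.42,0,0,0,0,0,0, 0.42,0,0,0,0,0,0]' && python3 -m jog '[0.42,0,0,-0.03,0,0,0, 0.42,0,0,-0.05,0,0,0, 0.42,0,0,-0.06,0,0,0, 0.55,0,0,0,0,0,0, 0.6,0,0,0,0,0,0]'
python3 - <<'E'
from h import *
d=shot('wrist');caps(d,.08);save(d,'t1.png');go(.4654,.1553,.2,100.6)
E
```

```text
t: 38.28
tool_pos: [0.4505, 0.3601, 0.0469]
tool_rot: [-2.211, -2.231, 0.001]
contact_force: [-0.2, 0.2, -0.5]
opening: 0.0358
t: 38.9
tool_pos: [0.4503, 0.3599, 0.1864]
tool_rot: [-2.211, -2.231, 0.002]
contact_force: [-0.9, -0.5, -0.4]
opening: 0.051
px 325 433 xy 0.4607 0.2098 size 29.6 9.8 yaw 9.1
px 313 236 xy 0.4503 0.3615 size 13.5 14.7 yaw 0.5
tool delta [-0.2044  0.0138 -0.0148] turn x -0.21 y 0.07 z -10.1 F [ 0.2  0.4 -0.9] op 0.0515
```

View pics/t1.png

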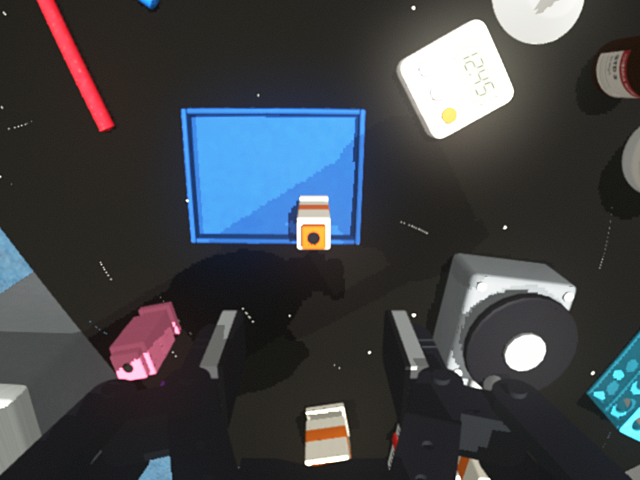

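The narrow one stands in the tray, its cap at (313,237). Next is the wide one.

```bash
python3 -m jog '[0.6,-0.0511,0.0035,0,0,0,0, 0.6,-0.0511,0.0035,0,0,0,0, 0.6,-0.0511,0.0034,0,0,0,0, 0.6,-0.0511,0.0034,0,0,0,0, 0.6,0,0,0.03,0,0,-10.1, 0.6,0,0,0.035,0,0,0, 0.6,0,0,0,0,0,0, 0.6,0,0,0,0,0,0]'
python3 - <<'E'
from h import *
d=shot('wrist');caps(d);go(.4654,.1553,.0385,100.6)
E
```

```text
t: 39.95
tool_pos: [0.4658, 0.1558, 0.1214]
tool_rot: [-2.005, -2.416, 0.003]
contact_force: [-0.1, 0.3, 1.5]
opening: 0.0514
px 553 397 xy 0.61 0.1092 size 6.5 18.2 yaw -31.4
px 584 330 xy 0.6101 0.1524 size 26.5 26.5 yaw -6.4
px 311 272 xy 0.4645 0.159 size 28.3 23.2 yaw 11.8
tool delta [-0.0005 -0.0011  0.0839] turn x -0.03 y -0.01 z 0.0 F [-0.6  0.   0.5] op 0.0514
```

```bash
python3 -m jog '[0.6,0,-0.0008,0.024,0,0,0, 0.6,0,0,0.03,0,0,0, 0.6,0,0,0.0285,0,0,0, 0.6,0,0,0,0,0,0, 0.6,0,0,0,0,0,0]' && python3 -m jog '[0,0,0,0,0,0,0, 0,0,0,0,0,0,0, 0,0,0,0,0,0,0, 0,0,0,0,0,0,0]' && python3 -m jog '[0,0,0,-0.03,0,0,0, 0,0,0,-0.05,0,0,0, 0,0,0,-0.055,0,0,0, 0,0,0,0,0,0,0, 0,0,0,0,0,0,0]'
python3 - <<'E'
from h import *
go(.39,.395,.172,90)
E
```

```text
t: 40.62
tool_pos: [0.4665, 0.1559, 0.0409]
tool_rot: [2.006, 2.417, 0.002]
contact_force: [-0.1, 0.4, 0.3]
opening: 0.0511
t: 41.12
tool_pos: [0.4664, 0.1558, 0.0412]
tool_rot: [2.006, 2.417, 0.002]
contact_force: [-2.7, 0.7, 6.0]
opening: 0.034
t: 41.75
tool_pos: [0.4651, 0.1555, 0.174]
tool_rot: [-2.006, -2.417, 0.001]
contact_force: [0.1, -0.2, -1.3]
opening: 0.0339
tool delta [ 0.2492 -0.0297  0.002 ] turn x -0.07 y -0.01 z 10.6 F [ 0.1 -0.2 -1.3] op 0.0339
```

```bash
python3 -m jog '[0,0.0498,-0.0059,0,0,0,0, 0,0.0498,-0.0059,0,0,0,0, 0,0.0498,-0.0059,0,0,0,0, 0,0.0499,-0.006,0,0,0,0, 0,0.0499,-0.006,0,0,0,0, 0,0,0,0.03,0,0,10.5, 0,0,0,0.035,0,0,0, 0,0,0,0.035,0,0,0, 0,0,0,0,0,0,0, 0,0,0,0,0,0,0]'
python3 - <<'E'
from h import *
go(.39,.395,.0457,90)
E
```

```text
t: 43.0
tool_pos: [0.39, 0.395, 0.0741]
tool_rot: [-2.219, -2.223, 0.003]
contact_force: [0.5, -0.5, -0.1]
opening: 0.0341
tool delta [0.     0.0001 0.0284] turn x -0.11 y 0.02 z 0.1 F [ 0.5 -0.5 -0.1] op 0.0341
```

```bash
python3 -m jog '[0,0,0,0.015,0,0,0, 0,0,0,0.008,0,0,0, 0,0,0,0.004,0,0,0, 0,0,0,0,0,0,0, 0.52,0,0,0,0,0,0, 0.52,0,0,0,0,0,0, 0.52,0,0,0,0,0,0]' && python3 -m jog '[0.5,0,0,-0.03,0,0,0, 0.5,0,0,-0.05,0,0,0, 0.5,0,0,-0.06,0,0,0, 0.5,0,0,-0.04,0,0,0, 0.5,0,0,0,0,0,0]'
python3 - <<'E'
from h import *
d=shot('wrist');caps(d,.08);go(.5817,.2464,.23,83.4);rot()
E
```

```text
t: 43.88
tool_pos: [0.3902, 0.3952, 0.0474]
tool_rot: [-2.219, -2.223, 0.001]
contact_force: [0.3, 0.1, -0.2]
opening: 0.0441
t: 44.5
tool_pos: [0.3922, 0.3966, 0.2325]
tool_rot: [2.219, 2.223, 0.013]
contact_force: [0.1, -0.1, -0.8]
opening: 0.0428
px 389 265 xy 0.4497 0.3616 size 15.1 14.1 yaw -0.1
px 305 220 xy 0.3875 0.3959 size 27.3 27.3 yaw 0.0
px 387 4 xy 0.44 0.5376 size 7.6 15.6 yaw -20.4
tool delta [-0.1496  0.1904 -0.0008] turn x 0.09 y -0.14 z 6.7 F [ 0.5 -0.6 -1.5] op 0.0428
t 44.55 p [0.391  0.3957 0.2292] xax [-0.002  1.     0.002] yax [1.    0.002 0.002] F [ 0.5 -0.6 -1.5] op 0.0427917957874958
```

```bash
python3 -m jog '[0.5,-0.0374,0.0476,0,0,0,0, 0.5,-0.0374,0.0476,0,0,0,0, 0.5,-0.0374,0.0476,0,0,0,0, 0.5,-0.0374,0.0476,0,0,0,0, 0.5,0,0,0,0,0,6.7, 0.5,0,0,0,0,0,0, 0.5,0,0,0,0,0,0]'
python3 - <<'E'
from h import *
rot();d=shot('wrist');save(d,'k1.png');boxes(d,['knob','wheel_axis','index','rider']);print(proj(d,[[.5817,.2464,.117],[.6004,.2741,.071]]))
E
```

```text
t: 45.42
tool_pos: [0.58, 0.246, 0.2253]
tool_rot: [-2.342, -2.091, 0.005]
contact_force: [-0.9, -0.0, -0.0]
opening: 0.0424
t 45.425 p [0.58   0.246  0.2253] xax [ 0.112  0.994 -0.001] yax [ 0.994 -0.112 -0.004] F [-0.9 -0.  -0. ] op 0.04243727793378827
knob 0.74 [316, 225, 28, 38]
wheel_axis 0.98 [337, 179, 122, 133]
wheel_axis 0.6 [326, 364, 98, 202]
wheel_axis 0.46 [336, 323, 40, 60]
index 0.87 [326, 363, 103, 205]
rider 0.49 [323, 363, 102, 204]
rider 0.48 [280, 321, 22, 22]
[[316.24451507 237.22025651]
 [338.4791283  176.01803076]]
```

View pics/k1.png

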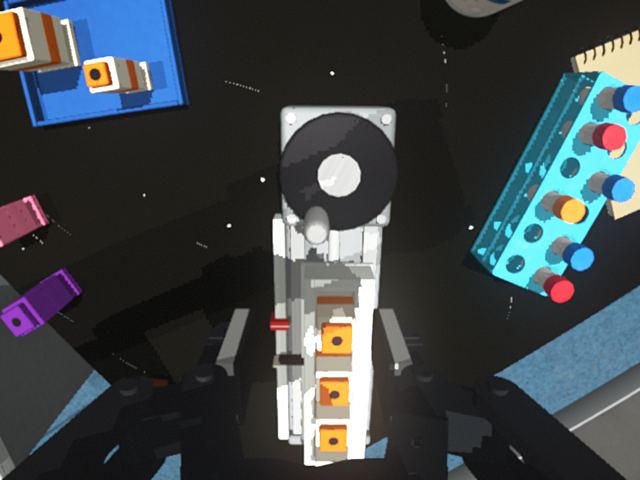

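The view shows the knob top near (317,235), the hub at (339,175), rider at (280,323), index at (287,360). I'll descend over the knob.

```bash
python3 -m jog '[0.5,0.0014,0.0015,0,-0.2,0,0.2, 0.5,0,0,0.05,0,0,0, 0.5,0,0,0.05,0,0,0, 0.5,0,0,0.04,0,0,0, 0.5,0,0,0,0,0,0, 0.5,0,0,0,0,0,0]' 30
python3 - <<'E'
from h import *
go(.582,.2472,.083,83.4);rot()
E
```

```text
t: 46.42
tool_pos: [0.5841, 0.2474, 0.0888]
tool_rot: [2.347, 2.084, 0.006]
contact_force: [0.3, 0.4, 0.3]
opening: 0.0427
tool delta [-0.0004 -0.0021  0.0058] turn x 0.26 y -0.04 z -0.2 F [0.3 0.4 0.3] op 0.0427
t 46.425 p [0.5841 0.2474 0.0888] xax [0.118 0.993 0.001] yax [ 0.993 -0.118  0.004] F [0.3 0.4 0.3] op 0.04267164541596691
```

```bash
python3 -m jog '[0.5,0,-0.002,0.004,0.2,0,0, 0.5,0,0,0,0,0,0, 0,0,0,0,0,0,0, 0,0,0,0,0,0,0, 0,0,0,0,0,0,0, 0,0,0,0,0,0,0]' 30
python3 -m jog '[0,-0.0022,0.0083,0,0,0,0, 0,-0.0022,0.0082,0,0,0,0, 0,0,0,0,0,0,0]'
python3 - <<'E'
from h import *
rot()
E
```

```text
t: 47.18
tool_pos: [0.5812, 0.2472, 0.0834]
tool_rot: [-2.349, -2.085, 0.001]
contact_force: [-0.7, -0.1, 4.0]
opening: 0.0163
t: 47.55
tool_pos: [0.598, 0.2414, 0.0834]
tool_rot: [-2.349, -2.085, -0.002]
contact_force: [1.3, 3.4, 4.2]
opening: 0.0167
t 47.55 p [0.598  0.2414 0.0834] xax [0.119 0.993 0.002] yax [ 0.993 -0.119  0.001] F [1.3 3.4 4.2] op 0.016670429344316583
```

```bash
python3 -m jog '[0,0.0044,0.0165,0,0,0,0, 0,0.0121,0.0121,0,0,0,0, 0,0.0165,0.0044,0,0,0,0, 0,0,0,0,0,0,0]' && python3 -m jog '[0,0.0165,-0.0044,0,0,0,0, 0,0.0121,-0.0121,0,0,0,0, 0,0.0044,-0.0165,0,0,0,0, 0,0,0,0,0,0,0]'
python3 - <<'E'
from h import *
p,Rm,o=pose(); e=p[:2]-[.6004,.2741]; print(e@[.1149,.9934],e@[.9934,-.1149])
E
```

```text
t: 48.05
tool_pos: [0.6329, 0.2711, 0.0833]
tool_rot: [-2.346, -2.086, 0.003]
contact_force: [-3.7, 1.5, 8.0]
opening: 0.0162
t: 48.55
tool_pos: [0.603, 0.3072, 0.0834]
tool_rot: [-2.347, -2.086, 0.003]
contact_force: [-0.4, 1.3, 6.8]
opening: 0.0159
0.03320086290972944 -0.0011772450220276236
```

```bash
python3 -m jog '[0,-0.0044,-0.0165,0,0,0,0, 0,-0.0121,-0.0121,0,0,0,0, 0,-0.0165,-0.0044,0,0,0,0, 0,-0.0165,0.0044,0,0,0,0, 0,-0.0121,0.0121,0,0,0,0, 0,-0.0044,0.0165,0,0,0,0, 0,0,0,0,0,0,0]' && python3 -m jog '[0,0.0044,0.0165,0,0,0,0, 0,0.0121,0.0121,0,0,0,0, 0,0.0165,0.0044,0,0,0,0, 0,0.0165,-0.0044,0,0,0,0, 0,0.0121,-0.0121,0,0,0,0, 0,0.0044,-0.0165,0,0,0,0, 0,0,0,0,0,0,0]'
python3 - <<'E'
from h import *
p,Rm,o=pose(); e=p[:2]-[.6004,.2741]; print(e@[.1149,.9934],e@[.9934,-.1149]);rot()
E
```

```text
t: 49.42
tool_pos: [0.5978, 0.2413, 0.0834]
tool_rot: [-2.349, -2.083, -0.002]
contact_force: [1.4, 3.9, 5.8]
opening: 0.0161
t: 50.3
tool_pos: [0.6035, 0.3071, 0.0834]
tool_rot: [-2.347, -2.086, 0.002]
contact_force: [-0.9, 2.8, 6.4]
opening: 0.0161
0.03315296217040386 -0.0006668947018620424
t 50.3 p [0.6035 0.3071 0.0834] xax [0.117 0.993 0.   ] yax [ 0.993 -0.117 -0.002] F [-0.9  2.8  6.4] op 0.0161009351305123
```

```bash
python3 -m jog '[0,-0.0044,-0.0165,0,0,0,0, 0,-0.0121,-0.0121,0,0,0,0, 0,-0.0165,-0.0044,0,0,0,0, 0,-0.0165,0.0044,0,0,0,0, 0,-0.0121,0.0121,0,0,0,0, 0,-0.0044,0.0165,0,0,0,0, 0,0,0,0,0,0,0]' && python3 -m jog '[0,0.0044,0.0165,0,0,0,0, 0,0.0121,0.0121,0,0,0,0, 0,0.0165,0.0044,0,0,0,0, 0,0.0165,-0.0044,0,0,0,0, 0,0.0121,-0.0121,0,0,0,0, 0,0.0044,-0.0165,0,0,0,0, 0,0,0,0,0,0,0]' && python3 -m jog '[0,-0.0044,-0.0165,0,0,0,0, 0,-0.0121,-0.0121,0,0,0,0, 0,-0.0165,-0.0044,0,0,0,0, 0,-0.0165,0.0044,0,0,0,0, 0,-0.0121,0.0121,0,0,0,0, 0,0,0,0,0,0,0, 0.5,0,0,0,0,0,0, 0.5,0,0,0,0,0,0, 0.5,0,0,0,0,0,0]' && python3 -m jog '[0.5,0,0,-0.04,0,0,0, 0.5,0,0,-0.06,0,0,0, 0.5,0,0,-0.06,0,0,0, 0.5,0,0,-0.03,0,0,0, 0.5,-0.04,0,0,0,0,0, 0.5,0,0,0,0,0,0, 0.5,0,0,0,0,0,0]'
python3 - <<'E'
from h import *
rot();d=shot('wrist');save(d,'f1.png',(180,120,480,480),2);boxes(d,['rider','index','carriage'])
E
```

```text
t: 51.18
tool_pos: [0.5978, 0.2413, 0.0834]
tool_rot: [-2.349, -2.083, -0.002]
contact_force: [1.0, 4.2, 6.9]
opening: 0.0159
t: 52.05
tool_pos: [0.6036, 0.3071, 0.0834]
tool_rot: [-2.347, -2.085, 0.002]
contact_force: [-0.5, 3.2, 6.2]
opening: 0.0161
t: 53.18
tool_pos: [0.5796, 0.2469, 0.0814]
tool_rot: [-2.347, -2.085, 0.007]
contact_force: [-0.1, 0.3, -0.5]
opening: 0.0425
t: 54.05
tool_pos: [0.576, 0.2076, 0.2719]
tool_rot: [-2.348, -2.084, 0.004]
contact_force: [0.1, 0.3, -0.6]
opening: 0.0426
t 54.05 p [0.576  0.2076 0.2719] xax [ 0.118  0.993 -0.   ] yax [ 0.993 -0.118 -0.003] F [ 0.1  0.3 -0.6] op 0.04262415759309606
rider 0.63 [281, 264, 18, 11]
rider 0.54 [330, 315, 34, 52]
index 0.59 [324, 270, 99, 204]
index 0.53 [330, 314, 32, 51]
carriage 0.92 [325, 270, 99, 203]
```

View pics/f1.png

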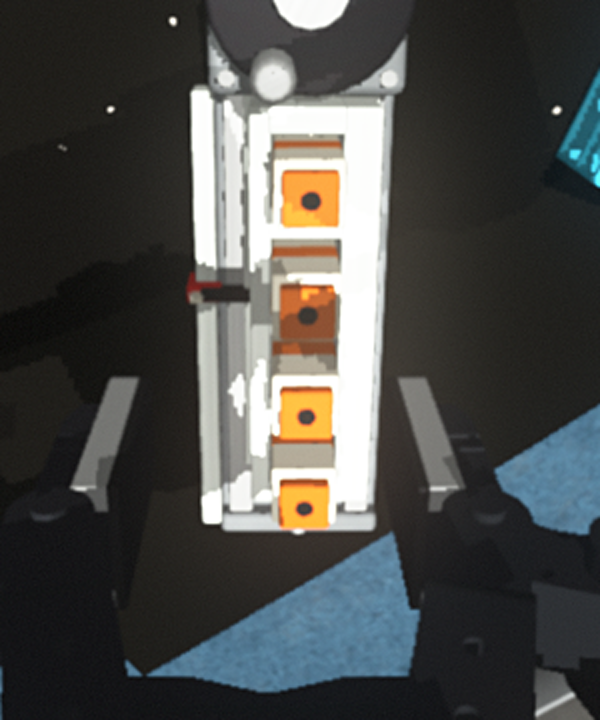

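The four cells stand in a row, and the index (crop 230,292) nearly overlaps the rider (195,288). I'll look from straight above to remove parallax.

```bash
python3 -m jog '[0.5,-0.05,-0.0095,0,0,0,0, 0.5,-0.05,-0.0095,0,0,0,0, 0.5,-0.053,-0.0095,0,0,0,0, 0.5,0,0,0.05,0,0,0, 0.5,0,0,0.05,0,0,0, 0.5,0,0,0,0,0,0, 0.5,0,0,0,0,0,0]'
python3 - <<'E'
from h import *
rot();d=shot('wrist');c=proj(d,[[.5374,.1365,.02],[.5374+.1149*.005,.1365+.00497,.02]]);print(c,d['C'])
u,v=map(int,c[0]); v=max(v,40);u=max(u,60);save(d,'f2.png',(u-60,v-40,u+60,v+50),6)
t=shot('top'); save(t,'top9.png',(220,150,480,330),3); boxes(t,['cell_wide','cell_narrow','timer'])
E
```

```text
t: 55.12
tool_pos: [0.5309, 0.0592, 0.1747]
tool_rot: [2.348, 2.086, 0.0]
contact_force: [0.3, -0.6, -0.1]
opening: 0.0428
t 55.125 p [0.5309 0.0592 0.1747] xax [ 0.118  0.993 -0.   ] yax [ 0.993 -0.118  0.001] F [ 0.3 -0.6 -0.1] op 0.042789194525044184
[[308.75173754 105.51343953]
 [308.70782012  97.72542157]] [0.54105622 0.14134903 0.31766743]
cell_wide 0.76 [279, 272, 16, 11]
cell_wide 0.5 [258, 207, 35, 30]
cell_narrow 0.69 [257, 209, 34, 31]
timer 0.6 [257, 209, 35, 31]
timer 0.32 [365, 195, 113, 56]
```

View pics/f2.png

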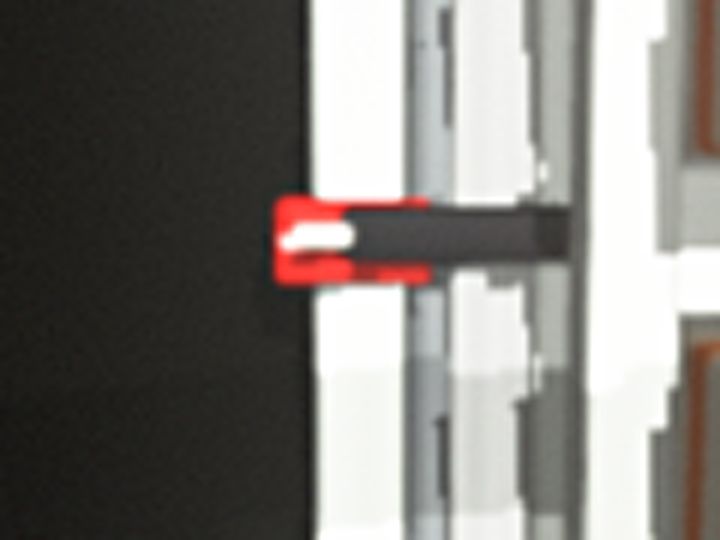

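View pics/top9.png

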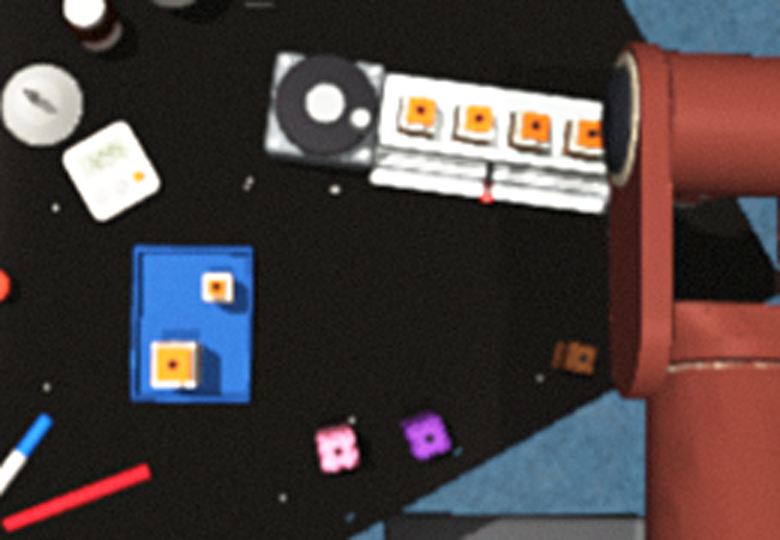

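From above, the index (centre row 235) lies on the rider (centre row 241), an offset of about 0.6 mm. The top view shows four cells in the bays and both look-alikes in the tray.

```bash
python3 -c "
from station import ctrl; print(ctrl.finish_job())"
```

```text
the job is handed in; nothing more can be done
None
```

The job is done and handed in at about 55 s of the 210 s allowed; the hand-in gives no verdict.

- **Cartridges:** All four right-size cartridges are in the four bays. I pushed each one down until it met the bay floor (10 to 24 N at the wrist). The tool height there put each underside at about 28 mm.
- **Look-alikes:** The narrow and wide ones stand upright in the blue tray.
- **Handwheel:** I cranked it about three turns. Viewed from straight above, the index is about 0.6 mm from the rider's line, against the 2.5 mm allowed.
- **Bystanders:** In the last top view the timer, red stopper and the pink, purple and brown look-alikes are where they were at the start. I saw no cartridge knocked aside during the run.
- **Failed or weaker checks:**
  - One move call was refused for a wrong number of values. The next one still ran and closed the empty gripper in the air, touching nothing.
  - The networks gave some wrong labels, so I relied on my own colour measurements.
  - In the last top view the arm partly hides the fourth cell. I did not measure cartridge heights again after cranking.

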